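# Open the tea-waste caddy by its lever and ease the lid shut

### The arm

A 6-joint arm with a two-finger parallel gripper is mounted at the origin on the work surface. World frame = base frame: x ahead of the robot, y to its left, z up, the work surface at z = 0. Lengths are in mm, angles in rad, forces in N, time in s.
With the tool pointing down it reaches from about 275 to 1000 mm from the base axis. Payload 8.4 kg.
Tool frame: the origin (TCP) lies on the centre line of the jaws, within the pads' length; the fingertips stand r.tip_reach ahead of it and the grasp point (between the pads) lies 11 mm behind it (r.tip_reach is the distance from the TCP to the fingertips, in mm); z points along the fingers, y is the line along which they close (so a half turn about z gives the same grasp; the last joint's range is limited). The gripper opens to 85 mm and grips with 20 to 120 N. Pads are 22 mm wide; open, the fingers measure 114 mm over their backs; the gripper's body (76 mm by 85 mm) begins 54 mm behind the grasp point. The pads swing forward as they close: fully open they stand 13 mm farther back than shut.
Start: joints at [-1.158, 0.353, 1.633, -0, 1.155, -0.002], TCP at [251.878, -572.001, 239.281] pointing down, gripper open.
Joint ranges: [-2.63, 2.63], [-0.92, 2.1], [0.06, 2.66], [-1.3, 4.44], [0, 2.69], [-3.02, 3.02]. Speed limits (rad/s): [2.22, 2.22, 2.79, 3.14, 3.14, 3.14].

### API

Orientations are given as [roll, pitch, yaw] about the fixed x, y, z axes, in that order (R = Rz(yaw) Ry(pitch) Rx(roll)).
In Python, from rig import r gives the robot as it stands.
- The arm moves only by the tool carry_out, never from a script. Its argument "targets" is a list of rows, each an object with "dp": the shift along the tool's x, y, z in mm, a list of three; "yaw": the turn about the tool's z in degrees. A call has 1 to 12 rows; each row is the pose to reach, as a shift and turn from the pose commanded when the call began, along the tool's axes at that moment; what a row does not reach only later rows make up. A row lasts 1/8 s, in which the tool goes at most 62.5 mm and 10.7 degrees, less where a joint would pass 70% of its speed; a pose out of reach is approached as far as the arm can. A call with a gripper value outside its range is refused whole. "fingers" is the opening, from -1 (shut) to 1 (fully open), so that 0 is half open, set as the call begins (left out, the last holds). The fingers move at their own pace and stop on an object; "grip_force" is the grip in N (left out, the last holds). Time passes only in rows, so rows that repeat a pose let the fingers close. It gives the time, the measured TCP pose, the force, the opening and the grip force at its end, in the units of the state.
- r.sense(): the state, without advancing time (a new reading comes with each control period).
- r.grab_frame(name): name is "side" or "top" or "wrist"; returns the picture (400x640x3 uint8, red, green, blue); there is no depth.
- r.get_calibration(name): a dict with "fx", "fy", "cx", "cy" (pixels), "dist_coeffs" ([k1, k2, p1, p2, k3] as OpenCV has them; the pictures are not rectified), "rvec" (rotation vector, rad) and "tvec" (3), from world to camera coordinates, as OpenCV has them. Camera axes: x right, y down, z forward; pixel columns grow to the right and rows downward; lengths in mm; the calibration is good to about 2 mm. A picture is of the moment at which its call begins: read the wrist's pose just before it. get_calibration takes no time and is no camera call; for the wrist camera it gives the pose at the moment of the call.
- r.sign_off(): hands the job in; it is judged then, once.
The state is a dict: "clock": time; "qpos": joint angles; "qvel": joint speeds; "joint_efforts": joint torques, N m; "eef_pos": TCP position; "tcp_rot": TCP orientation; "contact_force": force on the tool from outside, world axes, zero at the start; "wrist_torque": the same for the moment, N m; "opening": opening from 0.0 (shut) to 1.0 (fully open); "grasp_force": force on a finger pad.
Only numpy, scipy, OpenCV 4.12 (cv2) and the standard library are available. Lean on these libraries where they do the work, as an engineer would, in place of code of your own. Each camera call takes 0.05 s, during which the arm holds its last target. There are 200 camera calls.

### The job

Press the caddy's hand lever all the way down with the fingertips so that its lid stands wide open, and keep it there for two seconds so that I can toss in a tea bag. Then let the lever come up slowly, so that the lid settles shut without slamming, and take the hand away. Work only through the lever: do not touch the lid, and leave the teacup, honey pot, salt cellar and spoon where they are.

Things in the scene. Friction and masses are not known exactly. Their poses are not given: they have to be found in the camera images.
- caddy: White box-shaped tea-waste caddy, fixed to the counter, 200 mm (its x) by 170 mm (its y) by 160 mm high, with a steel lid on top that adds 10 mm. Origin: centre of its underside. Its -x face carries the lever; the lid's hinge runs along its y axis at the top of the +x face. z up.
- caddy_lever (a joint): Hand lever: flat steel plate 92 mm wide, 6 mm thick, with an orange pad, standing 125 mm out of the caddy's -x face. Turns about a level axis (the caddy's y) in that face, 85 mm above the counter. Value in rad: 0 at rest (slopes up by 0.21 rad), 0.42 fully pressed against its stop (slopes down by 0.21). 4 to 9 N on the pad presses and holds it; the lid's weight and a spring push it back up.
- lever_press (a point): Point on top of the orange pad where the lever is pressed, midway across its width, 100 mm from the lever's axis, 25 mm from the plate's free end. About 109 mm above the counter at rest and 67 mm when fully pressed; it travels about 42 mm, nearly straight down (less than 3 mm sideways). The point moves with the lever; its x and y axes at rest are the caddy's.
- caddy_lid (a joint): Lid of the caddy, geared to the lever (2.86 rad of lid for each rad of lever). Value in rad: 0 shut, 1.2 wide open (lever fully down). Let go, it drops within half a second and slams: keep following the lever slowly until the fingers are clear of it (3 s or more for the whole way is gentle). Lid 204 by 174 by 8 mm, swinging up and away from the lever side.
- lid_front (a point): Middle of the lid's free edge (above the lever side), on its upper face; 169 mm above the counter when shut. Not to be touched.
- teacup: White porcelain teacup with a side handle, 82 mm across and 65 mm high, loose. Origin: centre of its underside. To be left alone.
- honey_pot: Amber glass honey pot with a knobbed glass lid fixed on it, 70 mm across and 89 mm high, loose. Origin: centre of its underside. To be left alone.
- salt_cellar: Small terracotta salt cellar, 68 mm across and 38 mm high, loose. Origin: centre of its underside. To be left alone.
- tablespoon: Steel tablespoon 190 mm long, lying beside the caddy, loose. Origin: near the middle of its length, on the counter. To be left alone.

How it is judged (in metres and radians):
On the way, in this order (a step that is already met when the one before it is completed fails the run):
1. the lever is held fully down by the fingers, the lid wide open, for about two seconds (value of joint caddy_lid above 1.08 rad and contact force between the fingers and caddy_lever above 0.3 N), for 1.7 s.
2. the lid is shut again (value of joint caddy_lid below 0.03 rad), for 0.2 s.
At the end, for the whole second after the job is handed in: Lid shut (under 0.03 rad) and lever up (under 0.012 rad); cup, honey pot, salt cellar and spoon within 15 mm of where they stood, the first three upright (value of joint caddy_lid below 0.03 rad and value of joint caddy_lever below 0.012 rad and distance of each of teacup, honey_pot, salt_cellar, tablespoon from where it was at the start of the episode below 0.015 m and angle between each of teacup, honey_pot, salt_cellar's own z axis and vertical below 0.15 rad); the robot touches nothing.
It fails at once if the lid falls or slams: it closes faster than 1.8 rad/s (0.36 m/s at its free edge) (velocity of joint caddy_lid below -1.8 rad/s).
It fails at once if the lid itself is touched (contact force between any of the fingers, the arm and caddy_lid above 0.5 N).
It fails at once if the cup, honey pot, salt cellar or spoon is pushed, lifted or tipped (distance of any of teacup, honey_pot, salt_cellar, tablespoon from where it was at the start of the episode above 0.015 m or angle between any of teacup, honey_pot, salt_cellar's own z axis and vertical above 0.3 rad).
It also fails if it takes over 48 s, if anything falls off the work surface, if the arm or the gripper's body presses on something with over 40 N, if the wrist force passes 120 N, or if a joint passes its speed limit or range.

## Working session

There is one attempt and no reset: what is moved stays moved. The work goes in short steps, Python scripts to look and compute and a tool call to move; the robot and the scene stay as the last step left them, time stands still between calls to the robot, and variables do not carry over. Pictures are saved under pics/ and viewed, at most 10 in all, crops included, and the job is handed in when it is done.

Besides the shell and the picture viewer there is one more tool, called after "Call:" by a JSON object that holds its "method" and its "body". carry_out: Moves the arm, as the interface text tells. Its arguments: {"type":"object","properties":{"targets":{"type":"array","items":{"type":"object","properties":{"dp":{"type":"array","items":{"type":"number"}},"yaw":{"type":"number"}}}},"fingers":{"type":"number"},"grip_force":{"type":"number"}},"required":["targets"]}

```bash
mkdir -p pics; python3 - <<'E'
from rig import r
import cv2
for n in("side","top"):
    cv2.imwrite(f"pics/{n}0.png",r.grab_frame(n)[:,:,::-1])
    print(n,r.get_calibration(n))
print(r.tip_reach,r.sense())
E
```

```text
side {'fx': 494.2809404996339, 'fy': 494.2809404996339, 'cx': 321.53445572012504, 'cy': 199.07306241588185, 'dist_coeffs': array([-0.08919309,  0.        ,  0.        ,  0.        ,  0.        ]), 'rvec': array([ 2.38431961, -0.20560841,  0.08231872]), 'tvec': array([-538.21897991,  154.57387694, 1028.47722551])}
top {'fx': 441.547509946191, 'fy': 441.547509946191, 'cx': 321.1177289585748, 'cy': 199.65895093682806, 'dist_coeffs': array([0.04007138, 0.        , 0.        , 0.        , 0.        ]), 'rvec': array([ 2.18281031, -2.16237604,  0.11609586]), 'tvec': array([  17.42406887,  580.86367323, 1084.24536154])}
8.0 {'clock': 0.1, 'qpos': array([-1.15841688e+00,  3.53607708e-01,  1.63408822e+00,  7.18070632e-06,
        1.15518788e+00, -2.40212710e-03]), 'qvel': array([-0.0014285 , -0.00110952, -0.00135199, -0.00011989, -0.00087482,
        0.00034921]), 'joint_efforts': array([ 2.32295190e-05, -6.06359696e+01, -3.42820752e+01, -7.97352618e-05,
        4.01582569e-03,  9.55189421e-06]), 'eef_pos': array([ 251.69652632, -571.60681853,  238.60656973]), 'tcp_rot': array([-3.14030152e+00, -9.66715110e-06,  4.14778664e-01]), 'contact_force': array([0.70200347, 0.3207235 , 0.56270781]), 'wrist_torque': array([-0.04398147,  0.00505211, -0.03660335]), 'grasp_force': 0.0, 'opening': 1.0061578656977967}
```

View pics/side0.png

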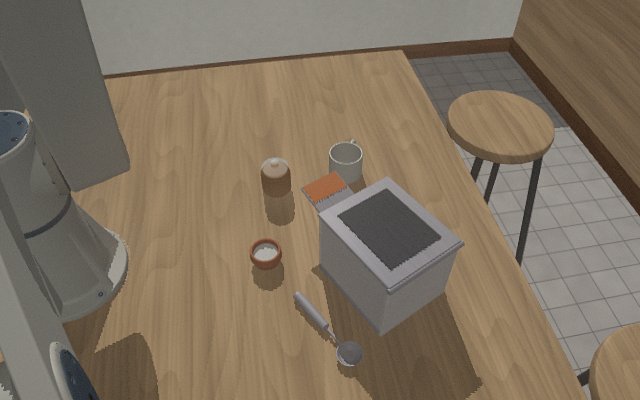

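View pics/top0.png

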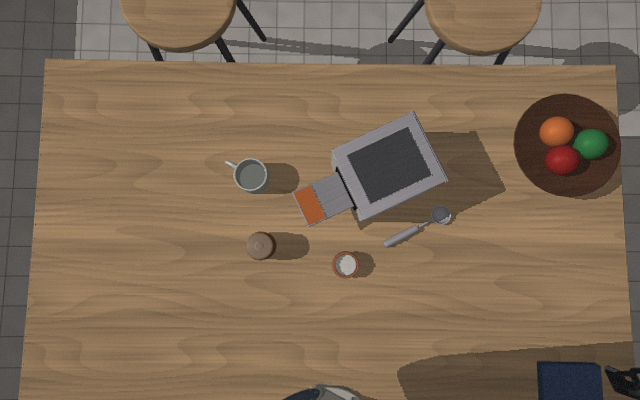

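The side view shows the orange pad at about (326,187), between the cup (346,160) and the honey pot (276,178). In the top view the pad is at (310,205), with lid corners at about (332,152), (414,112), (447,182) and (362,220). The cup is at (250,175), the honey pot at (260,246) and the salt cellar at (346,265).

```bash
cat > h.py <<'E'
import numpy as np,cv2
from rig import r
def ray(n,uv):
    c=r.get_calibration(n);K=np.array([[c['fx'],0,c['cx']],[0,c['fy'],c['cy']],[0,0,1]])
    p=cv2.undistortPoints(np.array(uv,float).reshape(-1,1,2),K,c['dist_coeffs'])[:,0]
    R=cv2.Rodrigues(c['rvec'])[0];d=np.c_[p,np.ones(len(p))]@R
    return -R.T@c['tvec'],d
def plane(n,uv,z):
    o,d=ray(n,uv);return o+d*((z-o[2])/d[:,2])[:,None]
def tri(a,b):
    (o,d),(p,e)=ray("top",[a]),ray("side",[b]);d,e=d[0],e[0]
    s=np.linalg.lstsq(np.c_[d,-e],p-o,rcond=None)[0]
    A,B=o+s[0]*d,p+s[1]*e;return (A+B)/2,np.linalg.norm(A-B)
def pad(n):
    im=cv2.imread(f"pics/{n}0.png");h=cv2.cvtColor(im,cv2.COLOR_BGR2HSV)
    m=cv2.inRange(h,(4,170,110),(16,255,255));m[:,450:]=0;m[:150]=0
    cs,_=cv2.findContours(m,0,1)
    x0=(310,205) if n=="top" else (326,187)
    c=min(cs,key=lambda c:np.linalg.norm(cv2.minAreaRect(c)[0]-np.array(x0)) if cv2.contourArea(c)>60 else 1e9)
    M=cv2.moments(c);return (M['m10']/M['m00'],M['m01']/M['m00']),cv2.boxPoints(cv2.minAreaRect(c)),cv2.contourArea(c)
E
python3 - <<'E'
from h import *
np.set_printoptions(precision=1,suppress=True)
t,s=pad("top"),pad("side");print(t,s)
print("tri",tri(t[0],s[0]))
print("padcorners z109",plane("top",t[1],109))
L=plane("top",[(332,152),(414,112),(447,182),(362,220)],169);print("lid",L,L.mean(0))
e=L[[1,2]].mean(0)-L[[0,3]].mean(0);f=L[[0,1]].mean(0)-L[[2,3]].mean(0)
print("yaw x",np.degrees(np.arctan2(e[1],e[0])),"yaw y",np.degrees(np.arctan2(f[1],f[0])),np.linalg.norm(e),np.linalg.norm(f))
for n,p,z in(("cup",(250,175),65),("honey",(261,244),80),("salt",(346,265),38),("spoonend",(386,244),10)):print(n,plane("top",[p],z))
E
```

```text
Traceback (most recent call last):
  File "h.py", line 19, in pad
    c=min(cs,key=lambda c:np.linalg.norm(cv2.minAreaRect(c)[0]-np.array(x0)) if cv2.contourArea(c)>60 else 1e9)
ValueError: min() iterable argument is empty
```

```bash
sed -i 's/(4,170,110),(16,255,255)/(2,165,100),(14,255,255)/' h.py
python3 - <<'E'
import cv2
for n,x,y in(("top",310,205),("side",326,187)):
    h=cv2.cvtColor(cv2.imread(f"pics/{n}0.png"),cv2.COLOR_BGR2HSV);print(h[y-4:y+5:4,x-4:x+5:4].reshape(-1,3).tolist(), h[300,200])
E
cat > m.py <<'E'
from h import *
np.set_printoptions(precision=1,suppress=True)
t,s=pad("top"),pad("side");print(t,s)
print("tri",tri(t[0],s[0]))
print("padcorners z109",plane("top",t[1],109))
L=plane("top",[(332,152),(414,112),(447,182),(362,220)],169);print("lid",L,L.mean(0))
e=L[[1,2]].mean(0)-L[[0,3]].mean(0);f=L[[0,1]].mean(0)-L[[2,3]].mean(0)
print("yaw x",np.degrees(np.arctan2(e[1],e[0])),"yaw y",np.degrees(np.arctan2(f[1],f[0])),np.linalg.norm(e),np.linalg.norm(f))
for n,p,z in(("cup",(250,175),65),("honey",(261,244),80),("salt",(346,265),38),("spoonend",(386,244),10)):print(n,plane("top",[p],z))
E
sed -i 's/(2,165,100),(14,255,255)/(4,185,110),(13,255,255)/' h.py; python3 m.py || (sed -i 's/(4,185,110)/(2,150,90)/' h.py; python3 m.py)
```

```text
[[11, 182, 154], [11, 177, 157], [11, 174, 157], [11, 177, 154], [11, 171, 157], [11, 172, 160], [11, 174, 158], [11, 178, 156], [11, 173, 156]] [ 16 100 140]
[[12, 144, 158], [11, 146, 157], [11, 144, 161], [11, 145, 160], [12, 147, 158], [11, 147, 161], [12, 143, 161], [12, 146, 159], [11, 147, 161]] [ 17  91 146]
((309.22897327707454, 204.6492264416315), array([[293.4, 192.7],
       [310. , 184.8],
       [325.2, 216.6],
       [308.5, 224.5]], dtype=float32), 592.5) ((323.43309002433085, 194.56447688564475), array([[310.6, 196.2],
       [335.4, 183.8],
       [338.2, 189.4],
       [313.4, 201.8]], dtype=float32), 68.5)
tri (array([561.1,  51.7,  83.9]), np.float64(3.447353736447231))
padcorners z109 [[588.4  88.5 109. ]
 [607.5  49.8 109. ]
 [532.9  13.6 109. ]
 [514.1  52.  109. ]]
lid [[ 673.5    0.4  169. ]
 [ 766.3 -183.   169. ]
 [ 608.5 -254.1  169. ]
 [ 522.6  -66.4  169. ]] [ 642.7 -125.8  169. ]
yaw x -64.28034884387964 yaw y 24.074845410385258 205.91290874786253 169.0549496095033
cup [[636.  197.8  65. ]]
honey [[468.2 165.1  80. ]]
salt [[418.6 -39.8  38. ]]
spoonend [[ 471.1 -143.    10. ]]Traceback (most recent call last):
  File "m.py", line 3, in <module>
    t,s=pad("top"),pad("side");print(t,s)
        ~~~^^^^^^^
  File "h.py", line 20, in pad
    M=cv2.moments(c);return (M['m10']/M['m00'],M['m01']/M['m00']),cv2.boxPoints(cv2.minAreaRect(c)),cv2.contourArea(c)
                             ~~~~~~~~^~~~~~~~~
ZeroDivisionError: float division by zero
```

Call:
{"method": "carry_out", "body": {"targets": [{"dp": [10, -11, 0]}, {"dp": [35, -39, 0]}, {"dp": [70, -78, 0]}, {"dp": [110, -122, 0]}, {"dp": [150, -167, 0]}, {"dp": [190, -212, 0]}, {"dp": [230, -256, 0]}, {"dp": [270, -300, 0]}, {"dp": [305, -340, 0]}, {"dp": [335, -373, 0]}, {"dp": [352, -392, 0]}, {"dp": [360, -401, 0]}], "fingers": -1}}

```text
schema error: expected keys dp, yaw
```

Call:
{"method": "carry_out", "body": {"targets": [{"dp": [10, -11, 0], "yaw": 0}, {"dp": [35, -39, 0], "yaw": 0}, {"dp": [70, -78, 0], "yaw": 0}, {"dp": [110, -122, 0], "yaw": 0}, {"dp": [150, -167, 0], "yaw": 0}, {"dp": [190, -212, 0], "yaw": 0}, {"dp": [230, -256, 0], "yaw": 0}, {"dp": [270, -300, 0], "yaw": 0}, {"dp": [305, -340, 0], "yaw": 0}, {"dp": [335, -373, 0], "yaw": 0}, {"dp": [352, -392, 0], "yaw": 0}, {"dp": [360, -401, 0], "yaw": 0}], "fingers": -1}}

```text
clock: 1.6
eef_pos: [419.4, -58.3, 239.2]
tcp_rot: [-3.141, 0.0, 0.417]
contact_force: [-0.8, -0.5, 0.3]
opening: -0.001
grasp_force: 0.0
```

Call:
{"method": "carry_out", "body": {"targets": [{"dp": [8, -2, 0], "yaw": 0}, {"dp": [25, -7, 2], "yaw": 0}, {"dp": [45, -12, 5], "yaw": 0}, {"dp": [66, -18, 10], "yaw": 0}, {"dp": [88, -23, 15], "yaw": 0}, {"dp": [110, -29, 20], "yaw": 0}, {"dp": [130, -35, 26], "yaw": 0}, {"dp": [147, -39, 32], "yaw": 0}, {"dp": [160, -43, 36], "yaw": 0}, {"dp": [168, -45, 39], "yaw": 0}, {"dp": [173, -46, 40], "yaw": 0}, {"dp": [173, -46, 40], "yaw": 0}]}}

```text
clock: 3.1
eef_pos: [559.6, 51.9, 199.3]
tcp_rot: [3.142, 0.0, 0.415]
contact_force: [-0.4, 0.1, -0.7]
opening: 0.001
grasp_force: 0.0
```

```bash
python3 - <<'E'
from h import *
for n in("side","wrist"):cv2.imwrite(f"pics/{n}1.png",r.grab_frame(n)[:,:,::-1])
s=r.sense();print(s['eef_pos'],s['contact_force'])
c=r.get_calibration("wrist")
K=np.array([[c['fx'],0,c['cx']],[0,c['fy'],c['cy']],[0,0,1]])
print(cv2.projectPoints(np.array([[560.,52,109],[560,52,192]]),c['rvec'],c['tvec'],K,c['dist_coeffs'])[0])
E
```

```text
[559.33115764  51.67055013 199.46313632] [ 0.43921307 -0.04886913 -0.28351522]
[[[318.63981375 204.29111682]]

 [[318.67323417 253.72815144]]]
```

View pics/wrist1.png

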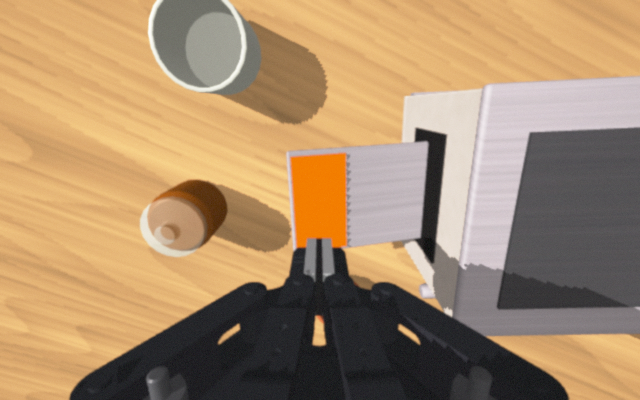

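View pics/side1.png

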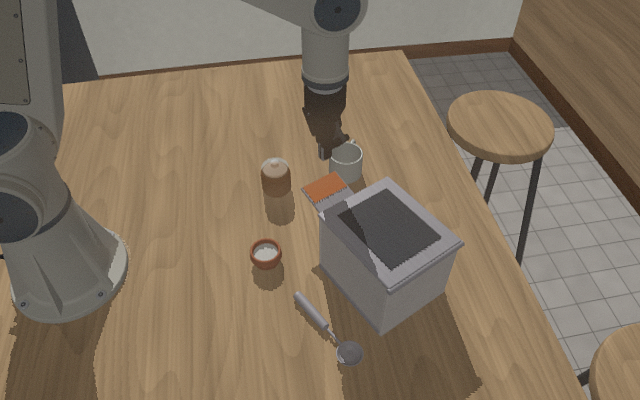

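The wrist view shows the pad centred at about (319,200). The planned press point projects to (319,204), so the tool is over the pad. The side view shows the gripper clear of everything, so I'm descending.

Call:
{"method": "carry_out", "body": {"targets": [{"dp": [0, 0, 4], "yaw": 0}, {"dp": [0, 0, 12], "yaw": 0}, {"dp": [0, 0, 22], "yaw": 0}, {"dp": [0, 0, 32], "yaw": 0}, {"dp": [0, 0, 42], "yaw": 0}, {"dp": [0, 0, 52], "yaw": 0}, {"dp": [0, 0, 60], "yaw": 0}, {"dp": [0, 0, 66], "yaw": 0}, {"dp": [0, 0, 70], "yaw": 0}, {"dp": [0, 0, 73], "yaw": 0}, {"dp": [0, 0, 75], "yaw": 0}, {"dp": [0, 0, 75], "yaw": 0}]}}

```text
clock: 4.7
eef_pos: [559.5, 51.9, 124.3]
tcp_rot: [-3.142, -0.0, 0.415]
contact_force: [-0.3, 0.8, 0.7]
opening: 0.002
grasp_force: 0.0
```

Call:
{"method": "carry_out", "body": {"targets": [{"dp": [0, 0, 2], "yaw": 0}, {"dp": [0, 0, 4], "yaw": 0}, {"dp": [0, 0, 6], "yaw": 0}, {"dp": [0, 0, 8], "yaw": 0}, {"dp": [0, 0, 10], "yaw": 0}, {"dp": [0, 0, 12], "yaw": 0}, {"dp": [0, 0, 14], "yaw": 0}, {"dp": [0, 0, 16], "yaw": 0}, {"dp": [0, 0, 18], "yaw": 0}, {"dp": [0, 0, 20], "yaw": 0}, {"dp": [0, 0, 22], "yaw": 0}, {"dp": [0, 0, 24], "yaw": 0}]}}

```text
clock: 6.2
eef_pos: [559.5, 52.7, 100.8]
tcp_rot: [-3.14, -0.0, 0.414]
contact_force: [-3.2, 5.4, 6.9]
opening: 0.003
grasp_force: 3.7
```

Call:
{"method": "carry_out", "body": {"targets": [{"dp": [0, 0, 2], "yaw": 0}, {"dp": [0, 0, 4], "yaw": 0}, {"dp": [0, 0, 6], "yaw": 0}, {"dp": [0, 0, 8], "yaw": 0}, {"dp": [0, 0, 10], "yaw": 0}, {"dp": [0, 0, 12], "yaw": 0}, {"dp": [0, 0, 14], "yaw": 0}, {"dp": [0, 0, 16], "yaw": 0}, {"dp": [0, 0, 18], "yaw": 0}, {"dp": [0, 0, 20], "yaw": 0}, {"dp": [0, 0, 22], "yaw": 0}, {"dp": [0, 0, 22], "yaw": 0}]}}

```text
clock: 7.7
eef_pos: [559.9, 51.9, 78.6]
tcp_rot: [3.141, -0.001, 0.415]
contact_force: [-1.1, -0.0, 4.6]
opening: 0.001
grasp_force: 2.6
```

```bash
python3 - <<'E'
from h import *
cv2.imwrite("pics/side2.png",r.grab_frame("side")[:,:,::-1])
s=r.sense();print(s['eef_pos'],s['contact_force'])
E
```

```text
[559.9582421   51.94208839  78.68624727] [-0.32565261 -0.3730895   5.72428738]
```

View pics/side2.png

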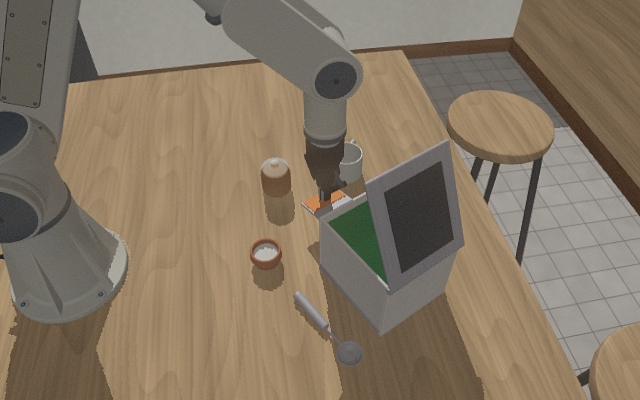

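The lid is standing open, its top corner at about (448,145), with the fingertips on the pad at (325,203). I'll press on to the stop, watching the force.

Call:
{"method": "carry_out", "body": {"targets": [{"dp": [0, 0, 0.5], "yaw": 0}, {"dp": [0, 0, 1], "yaw": 0}, {"dp": [0, 0, 1.5], "yaw": 0}, {"dp": [0, 0, 2], "yaw": 0}, {"dp": [0, 0, 2], "yaw": 0}]}}

```text
clock: 8.38
eef_pos: [560.0, 51.7, 76.7]
tcp_rot: [3.141, -0.001, 0.415]
contact_force: [0.0, -0.8, 5.6]
opening: 0.001
grasp_force: 2.4
```

Call:
{"method": "carry_out", "body": {"targets": [{"dp": [0, 0, 0.5], "yaw": 0}, {"dp": [0, 0, 1], "yaw": 0}, {"dp": [0, 0, 1.5], "yaw": 0}, {"dp": [0, 0, 1.5], "yaw": 0}]}}

```text
clock: 8.88
eef_pos: [560.2, 51.6, 75.6]
tcp_rot: [3.141, -0.001, 0.415]
contact_force: [-1.1, -2.3, 10.0]
opening: 0.0
grasp_force: 4.7
```

The force has risen to 10 N, so the lever is at its stop. Now I'll hold it.

Call:
{"method": "carry_out", "body": {"targets": [{"dp": [0, 0, 0.3], "yaw": 0}, {"dp": [0, 0, 0.3], "yaw": 0}, {"dp": [0, 0, 0.3], "yaw": 0}, {"dp": [0, 0, 0.3], "yaw": 0}, {"dp": [0, 0, 0.3], "yaw": 0}, {"dp": [0, 0, 0.3], "yaw": 0}, {"dp": [0, 0, 0.3], "yaw": 0}, {"dp": [0, 0, 0.3], "yaw": 0}, {"dp": [0, 0, 0.3], "yaw": 0}, {"dp": [0, 0, 0.3], "yaw": 0}, {"dp": [0, 0, 0.3], "yaw": 0}, {"dp": [0, 0, 0.3], "yaw": 0}]}}

```text
clock: 10.38
eef_pos: [560.2, 51.6, 75.5]
tcp_rot: [3.141, -0.001, 0.415]
contact_force: [-2.4, -1.9, 11.4]
opening: 0.001
grasp_force: 5.2
```

Call:
{"method": "carry_out", "body": {"targets": [{"dp": [0, 0, 0], "yaw": 0}, {"dp": [0, 0, 0], "yaw": 0}, {"dp": [0, 0, 0], "yaw": 0}, {"dp": [0, 0, 0], "yaw": 0}, {"dp": [0, 0, 0], "yaw": 0}, {"dp": [0, 0, 0], "yaw": 0}, {"dp": [0, 0, 0], "yaw": 0}, {"dp": [0, 0, 0], "yaw": 0}]}}

```text
clock: 11.38
eef_pos: [560.2, 51.6, 75.4]
tcp_rot: [3.141, -0.001, 0.415]
contact_force: [-1.8, -3.0, 10.8]
opening: 0.001
grasp_force: 5.2
```

```bash
python3 - <<'E'
from h import *
cv2.imwrite("pics/side3.png",r.grab_frame("side")[:,:,::-1])
s=r.sense();print(s['eef_pos'],s['contact_force'])
E
```

```text
[560.19868975  51.59079514  75.45452807] [-1.45795255 -2.99874991 10.8893664 ]
```

View pics/side3.png

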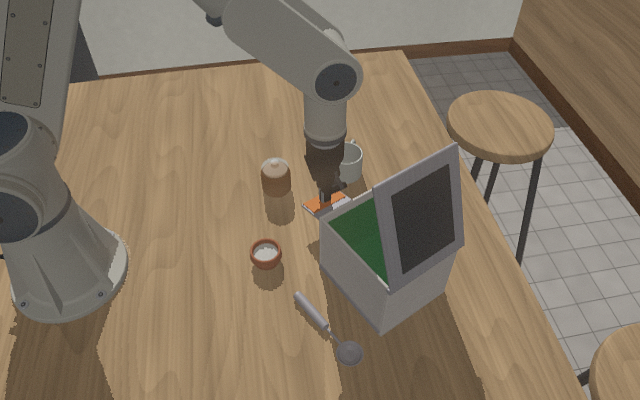

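The lid is wide open (top corner at about (457,145)), and the lever has been at its stop for over 2 s. Now I'll raise it slowly.

Call:
{"method": "carry_out", "body": {"targets": [{"dp": [0, 0, -0.6], "yaw": 0}, {"dp": [0, 0, -1.5], "yaw": 0}, {"dp": [0, 0, -2.6], "yaw": 0}, {"dp": [0, 0, -3.8], "yaw": 0}, {"dp": [0, 0, -5], "yaw": 0}, {"dp": [0, 0, -6.2], "yaw": 0}, {"dp": [0, 0, -7.4], "yaw": 0}, {"dp": [0, 0, -8.6], "yaw": 0}, {"dp": [0, 0, -9.8], "yaw": 0}, {"dp": [0, 0, -11], "yaw": 0}, {"dp": [0, 0, -12.2], "yaw": 0}, {"dp": [0, 0, -13.4], "yaw": 0}]}}

```text
clock: 12.92
eef_pos: [559.5, 52.3, 88.0]
tcp_rot: [-3.141, -0.0, 0.415]
contact_force: [-0.5, 5.7, 4.7]
opening: -0.003
grasp_force: 3.0
```

Call:
{"method": "carry_out", "body": {"targets": [{"dp": [0, 0, -1.2], "yaw": 0}, {"dp": [0, 0, -2.4], "yaw": 0}, {"dp": [0, 0, -3.6], "yaw": 0}, {"dp": [0, 0, -4.8], "yaw": 0}, {"dp": [0, 0, -6], "yaw": 0}, {"dp": [0, 0, -7.2], "yaw": 0}, {"dp": [0, 0, -8.4], "yaw": 0}, {"dp": [0, 0, -9.6], "yaw": 0}, {"dp": [0, 0, -10.8], "yaw": 0}, {"dp": [0, 0, -12], "yaw": 0}, {"dp": [0, 0, -13.2], "yaw": 0}, {"dp": [0, 0, -14.4], "yaw": 0}]}}

```text
clock: 14.42
eef_pos: [559.6, 51.9, 102.5]
tcp_rot: [3.142, -0.0, 0.415]
contact_force: [-0.0, 2.3, 6.4]
opening: -0.002
grasp_force: 3.0
```

Call:
{"method": "carry_out", "body": {"targets": [{"dp": [0, 0, -1], "yaw": 0}, {"dp": [0, 0, -2], "yaw": 0}, {"dp": [0, 0, -3], "yaw": 0}, {"dp": [0, 0, -4], "yaw": 0}, {"dp": [0, 0, -5], "yaw": 0}, {"dp": [0, 0, -6], "yaw": 0}, {"dp": [0, 0, -7], "yaw": 0}, {"dp": [0, 0, -8], "yaw": 0}, {"dp": [0, 0, -9], "yaw": 0}, {"dp": [0, 0, -10], "yaw": 0}, {"dp": [0, 0, -11], "yaw": 0}, {"dp": [0, 0, -12], "yaw": 0}]}}

```text
clock: 15.92
eef_pos: [560.3, 50.7, 114.6]
tcp_rot: [3.139, -0.001, 0.415]
contact_force: [2.5, -5.2, 4.6]
opening: -0.004
grasp_force: 2.9
```

Call:
{"method": "carry_out", "body": {"targets": [{"dp": [0, 0, -0.8], "yaw": 0}, {"dp": [0, 0, -1.6], "yaw": 0}, {"dp": [0, 0, -2.4], "yaw": 0}, {"dp": [0, 0, -3.2], "yaw": 0}, {"dp": [0, 0, -4], "yaw": 0}, {"dp": [0, 0, -4.8], "yaw": 0}, {"dp": [0, 0, -5.6], "yaw": 0}, {"dp": [0, 0, -6.4], "yaw": 0}, {"dp": [0, 0, -7.2], "yaw": 0}, {"dp": [0, 0, -8], "yaw": 0}, {"dp": [0, 0, -8.8], "yaw": 0}, {"dp": [0, 0, -9.6], "yaw": 0}]}}

```text
clock: 17.42
eef_pos: [559.5, 51.9, 123.9]
tcp_rot: [-3.142, 0.0, 0.415]
contact_force: [-0.6, -0.9, 0.2]
opening: -0.001
grasp_force: 0.0
```

Contact is gone. I'll lift the hand clear and check.

Call:
{"method": "carry_out", "body": {"targets": [{"dp": [0, 0, -2], "yaw": 0}, {"dp": [0, 0, -8], "yaw": 0}, {"dp": [0, 0, -16], "yaw": 0}, {"dp": [0, 0, -28], "yaw": 0}, {"dp": [0, 0, -42], "yaw": 0}, {"dp": [0, 0, -58], "yaw": 0}, {"dp": [0, 0, -74], "yaw": 0}, {"dp": [0, 0, -86], "yaw": 0}, {"dp": [0, 0, -94], "yaw": 0}, {"dp": [0, 0, -98], "yaw": 0}, {"dp": [0, 0, -100], "yaw": 0}, {"dp": [0, 0, -100], "yaw": 0}]}}

```text
clock: 18.92
eef_pos: [559.4, 51.9, 223.6]
tcp_rot: [-3.141, 0.0, 0.415]
contact_force: [0.5, 0.4, -1.0]
opening: 0.004
grasp_force: 0.0
```

```bash
python3 - <<'E'
from h import *
cv2.imwrite("pics/side4.png",r.grab_frame("side")[:,:,::-1])
s=r.sense();print(s['eef_pos'],s['contact_force'],abs(s['qvel']).max())
E
```

```text
[559.33403187  51.87846149 223.50397464] [ 0.17247811  0.1745098  -0.50510506] 0.0013789552662780407
```

View pics/side4.png

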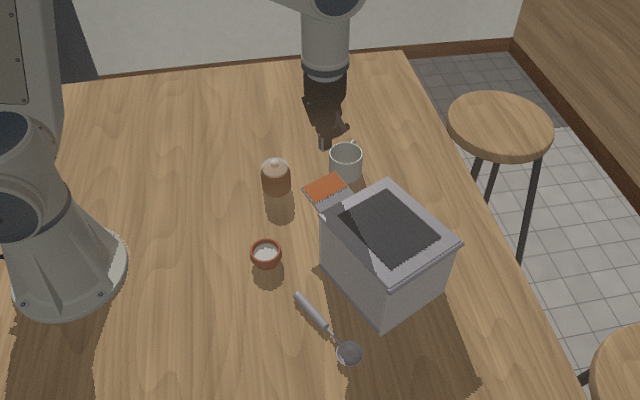

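The lid is shut, with its corners where they were at the start. The pad is back up at (326,187), the other items haven't moved, and the hand is clear.

```bash
python3 -c "
from rig import r
print(r.sign_off())"
```

```text
the job is handed in; nothing more can be done
None
```

I pressed the lever to its stop and held the lid wide open for over 2 s, then let it close slowly over about 5 s and lifted the hand clear; in the last picture the lid is shut and the other items haven't moved, and the job is handed in (no verdict was returned).

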